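# Find the loose clamp bolt on the boom cradle and hold its cap open

## Task

Clear the two wooden offcuts off the boom cradle's plate into the blue bin, then tap the three bolt heads lightly with the fingers, one after another from the robot's left to its right, to find the one that gives. Lift the cap of that bolt (the red lip is there to take hold of) at least half-way up, 45 degrees or more, and finish while still holding it open with the fingers, so that a colleague can change the worn-out thread insert beneath. Leave everything else on the table where it is.

Things in the scene. Friction and masses are not known exactly. Their poses are not given: they have to be found in the camera images.
- rig: Boom cradle, fixed: black plate 250 (its x) by 340 mm (its y), 12 mm thick. A 30 mm steel tube along its y, with a red ball at the left end, is clamped in three hinged saddles at y = +110 (left), 0, -110 mm (right). Origin: centre of the plate's underside, on the table; x points away from the robot, y to its left. The front apron, x = -125 to -30 mm, is open. Nothing fixed to it, when shut, is above 76 mm.
- bin: Fixed blue open bin for offcuts, 200 mm (its x) by 150 mm (its y), 85 mm high, walls 4 mm. Origin: centre of its underside, on the table.
- offcut_1_center (a point): Centre (half-way up) of a pale wooden offcut with a step, 44 mm along its x, 26 mm along its y, 22 mm high (12 mm at the +x end, beyond x = +6 mm). It lies on the plate's apron, its centre 23 mm above the table. About 25 g.
- offcut_2_center (a point): Centre (half-way up) of a striped plywood offcut, 40 mm along its x, 30 mm along its y, 20 mm high. It lies on the plate's apron, its centre 22 mm above the table. About 30 g.
- bolt_left: Left-hand saddle's captive clamp bolt: upright steel head 18 mm across, 10 mm high, on a black spring sleeve, 25 mm behind the middle of the red lip. Origin: centre of the head's top, 67.5 mm above the table. All three look alike. A tight bolt is solid under a tap; the loose one gives 5 mm (about 1 N to start, 3 N at the bottom, then solid) and springs back.
- cap_left_lip (a point): Middle of the left-hand cap's lift lip, half-way through its thickness, 46.5 mm above the table when shut. The lip is the cap's red front end: flat, 8 mm thick, 36 mm wide (rig's y), reaching 13 mm forward of this point, 30 mm clear of the plate; the pillar under the cap (30 mm wide) begins 13 mm behind this point. Can be pinched across its width from above or lifted from beneath.
- cap_left_hinge (a point): Middle of the left-hand cap's hinge line, which runs along the rig's y, 44.5 mm above the table, 87 mm behind the middle of the lip. The cap swings up and away from the robot about it; shut, its middle arches over the tube to 63 mm above the table.
- cap_left (a joint): Opening of the left-hand cap in rad: 0 shut, 1.4 fully open. A spring and its weight shut it again when let go (about 2 N at the lip). With a tight bolt it does not open; with the loose bolt it lifts freely and the bolt comes up with it.
- bolt_mid: Middle saddle's captive clamp bolt: upright steel head 18 mm across, 10 mm high, on a black spring sleeve, 25 mm behind the middle of the red lip. Origin: centre of the head's top, 67.5 mm above the table. All three look alike. A tight bolt is solid under a tap; the loose one gives 5 mm (about 1 N to start, 3 N at the bottom, then solid) and springs back.
- cap_mid_lip (a point): Middle of the middle cap's lift lip, half-way through its thickness, 46.5 mm above the table when shut. The lip is the cap's red front end: flat, 8 mm thick, 36 mm wide (rig's y), reaching 13 mm forward of this point, 30 mm clear of the plate; the pillar under the cap (30 mm wide) begins 13 mm behind this point. Can be pinched across its width from above or lifted from beneath.
- cap_mid_hinge (a point): Middle of the middle cap's hinge line, which runs along the rig's y, 44.5 mm above the table, 87 mm behind the middle of the lip. The cap swings up and away from the robot about it; shut, its middle arches over the tube to 63 mm above the table.
- cap_mid (a joint): Opening of the middle cap in rad: 0 shut, 1.4 fully open. A spring and its weight shut it again when let go (about 2 N at the lip). With a tight bolt it does not open; with the loose bolt it lifts freely and the bolt comes up with it.
- bolt_right: Right-hand saddle's captive clamp bolt: upright steel head 18 mm across, 10 mm high, on a black spring sleeve, 25 mm behind the middle of the red lip. Origin: centre of the head's top, 67.5 mm above the table. All three look alike. A tight bolt is solid under a tap; the loose one gives 5 mm (about 1 N to start, 3 N at the bottom, then solid) and springs back.
- cap_right_lip (a point): Middle of the right-hand cap's lift lip, half-way through its thickness, 46.5 mm above the table when shut. The lip is the cap's red front end: flat, 8 mm thick, 36 mm wide (rig's y), reaching 13 mm forward of this point, 30 mm clear of the plate; the pillar under the cap (30 mm wide) begins 13 mm behind this point. Can be pinched across its width from above or lifted from beneath.
- cap_right_hinge (a point): Middle of the right-hand cap's hinge line, which runs along the rig's y, 44.5 mm above the table, 87 mm behind the middle of the lip. The cap swings up and away from the robot about it; shut, its middle arches over the tube to 63 mm above the table.
- cap_right (a joint): Opening of the right-hand cap in rad: 0 shut, 1.4 fully open. A spring and its weight shut it again when let go (about 2 N at the lip). With a tight bolt it does not open; with the loose bolt it lifts freely and the bolt comes up with it.
- tape: Bystander, to be left where it is: roll of black tape lying flat, 110 mm across, 48 mm high. Origin: centre of its underside.
- syringes: Bystander, to be left where it is: dark block 50 x 120 x 45 mm with three coloured ink syringes stood in it, 151 mm high in all. Origin: centre of its underside.
- ink: Bystander, to be left where it is: small bottle of ink, 42 mm across, 75 mm high. Origin: centre of its underside.
- lens_cap: Bystander, to be left where it is: round black lens cap, 74 mm across, 10 mm thick. Origin: centre of its underside.
- battery: Bystander, to be left where it is: dark camera battery 40 x 70 x 24 mm. Origin: centre of its underside.
- hex_key: Bystander, to be left where it is: hex key with a red handle, 123 mm long, 12 mm high, lying along the rig's y on the plate behind the saddles. Origin: centre of its underside.
- ball_head: Bystander, to be left where it is: tripod ball head, 56 mm across, 107 mm high, at the back of the table. Origin: centre of its underside.

How it is judged:
By the outcome, as a careful person would: the job done as asked, in the order asked, and still so for the second after the job is handed in, while the arm keeps its last pose, push and grip.
It also fails if it takes over 72 s, if anything falls off the work surface, if the arm or the gripper's body presses on something with over 40 N, if the wrist force passes 120 N, or if a joint passes its speed limit or range.

## Robot

A 6-joint arm with a two-finger parallel gripper is mounted at the origin on the work surface. World frame = base frame: x ahead of the robot, y to its left, z up, the work surface at z = 0. Lengths are in m, angles in rad, forces in N, time in s.
With the tool pointing down it reaches from about 0.35 to 0.775 m from the base axis. Payload 5.5 kg.
Tool frame: the origin (TCP) lies midway between the tips of the shut fingers; the grasp point (between the pads) lies grasp_offset behind it (grasp_offset is the distance from the TCP to the grasp point, in m); z points along the fingers, y is the line along which they close (so a half turn about z gives the same grasp; the last joint's range is limited). The gripper opens to 85 mm and grips with 20 to 120 N. Pads are 22 mm wide; open, the fingers measure 114 mm over their backs; the gripper's body (76 mm by 85 mm) begins 54 mm behind the grasp point. The pads swing forward as they close: fully open they stand 13 mm farther back than shut.
Start: joints at [-1.424, 0.313, 0.046, 1.304, 0, 1.431], TCP at [0.163, -0.552, 0.231] pointing down, gripper open.
Joint ranges: [-2.76, 2.76], [-0.86, 1.69], [-1.03, 1.26], [-2.2, 2.34], [-1.47, 1.5], [-3.14, 3.14]. Speed limits (rad/s): [2.57, 2.57, 3.14, 3.14, 3.14, 3.14].

## Interface

Orientations are given as a unit quaternion [w, x, y, z].
In Python, from workcell import * gives the robot as it stands.
- The arm moves only by the tool step_arm, never from a script. Its argument "deltas" is a list of rows, each a list of 7 numbers: the shift along the world's x, y, z in mm, then the turn, a rotation vector about the world's x, y, z in degrees, then the gripper's target within -1 to 1 (fully open at 1, half-way at 0, shut at -1). A call has 1 to 5 rows; each row shifts and turns the commanded pose from where the row before left it; what a row does not reach is not made up. A row lasts 1/10 s, in which the tool goes at most 50 mm and 8.59 degrees, less where a joint would pass 70% of its speed; a pose out of reach is approached as far as the arm can. A call is refused whole if a number of a shift passes 50 or a number of a turn 8.59, either way. A call with a gripper value outside its range is refused whole. The fingers move at their own pace and stop on an object; "newtons" is the grip in N (left out, the last holds). Time passes only in rows, so rows that do not move let the fingers close. It gives the time, the measured TCP pose, the force, the opening and the grip force at its end, in the units of the state.
- get_state(): the state, without advancing time (a new reading comes with each control period).
- read_camera(name): name is "side" or "top"; returns a dict with "image" (480x640x3 uint8, red, green, blue), "z_map" (480x640 float32, m along the optical axis (not along the pixel's ray), 0 where there is no reading), "K" (3x3 intrinsics, pixels), "world_from_camera" (4x4, takes a point from camera to world coordinates). Camera axes: x right, y down, z forward; pixel columns grow to the right and rows downward; lengths in m; the calibration is good to about 2 mm. A picture is of the moment at which its call begins.
- hand_in(): hands the job in; it is judged then, once.
The state is a dict: "clock": time; "joint_pos": joint angles; "qvel": joint speeds; "tau": joint torques, N m; "tcp_pos": TCP position; "orientation": TCP orientation; "wrist_force": force on the tool from outside, world axes, zero at the start; "ft_torque": the same for the moment, N m; "finger_gap": finger opening in m; "grip_force": force on a finger pad.
Only numpy, scipy, OpenCV 4.12 (cv2) and the standard library are available. Lean on these libraries where they do the work, as an engineer would, in place of code of your own. Each camera call takes 0.05 s, during which the arm holds its last target. There are 200 camera calls.

## Working session

There is one attempt and no reset: what is moved stays moved. The work goes in short steps, Python scripts to look and compute and a tool call to move; the robot and the scene stay as the last step left them, time stands still between calls to the robot, and variables do not carry over. Pictures are saved under pics/ and viewed, at most 10 in all, crops included, and the job is handed in when it is done.

Besides the shell and the picture viewer there is one more tool, called after "Request:" as a command line: name --pt "numbers of a row" for each row, then --argument value for the rest. step_arm: Moves the arm, as the interface text tells. Its arguments: {"type":"object","properties":{"deltas":{"type":"array","items":{"type":"array","items":{"type":"number"}}},"newtons":{"type":"number"}},"required":["deltas"]}

```bash
ls; mkdir -p pics; cat > h.py <<'E'
from workcell import *
import numpy as np, cv2
def cam(n):
    c=read_camera(n); np.savez(f'/tmp/{n}.npz',**c); return c
def pts(c):
    z=c['z_map']; v,u=np.mgrid[:480,:640]; K=c['K']; T=c['world_from_camera']
    p=np.stack([(u-K[0,2])/K[0,0]*z,(v-K[1,2])/K[1,1]*z,z],-1)
    return p@T[:3,:3].T+T[:3,3]
E
python3 - <<'E'
from h import *
s=get_state()
for k in s: print(k,np.round(s[k],3))
try: print('grasp_offset',grasp_offset)
except Exception as e: print(e)
for n in('top','side'):
    c=cam(n); cv2.imwrite(f'pics/{n}0.png',c['image'][...,::-1]); print(n,c['K'].round(1).tolist(),c['world_from_camera'].round(3).tolist())
E
```

```text
pics
clock 0.0
joint_pos [-1.424  0.314  0.045  1.304 -0.     1.431]
qvel [-0.    -0.    -0.     0.     0.001  0.002]
tau [-1.0000e-03 -4.8063e+01  2.9853e+01  1.9000e-02 -0.0000e+00  0.0000e+00]
tcp_pos [ 0.163 -0.551  0.23 ]
orientation [-0.001  0.99   0.143 -0.   ]
wrist_force [-0.489  0.609  0.303]
ft_torque [-0.004 -0.054  0.012]
grip_force 0.0
finger_gap 0.085
grasp_offset 0.0187
top [[495.0, 0.0, 311.2], [0.0, 495.0, 244.7], [0.0, 0.0, 1.0]] [[0.002, -0.997, 0.081, 0.449], [-1.0, -0.004, -0.02, 0.093], [0.02, -0.081, -0.997, 1.172], [0.0, 0.0, 0.0, 1.0]]
side [[517.6, 0.0, 319.7], [0.0, 517.6, 246.2], [0.0, 0.0, 1.0]] [[-0.996, -0.058, 0.063, 0.484], [-0.085, 0.525, -0.847, 1.022], [0.016, -0.849, -0.528, 0.662], [0.0, 0.0, 0.0, 1.0]]
```

View pics/top0.png

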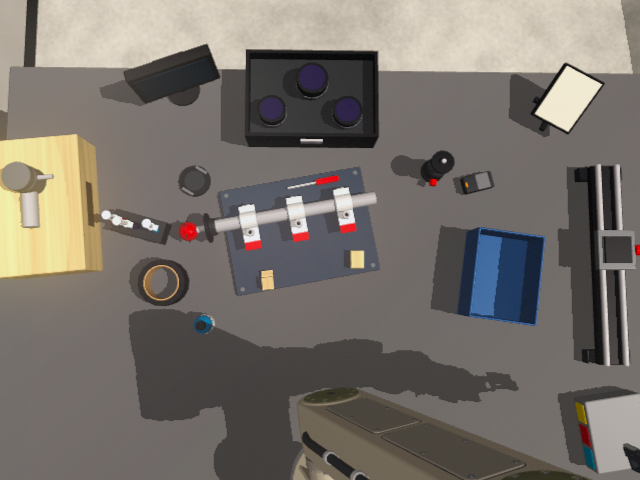

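View pics/side0.png

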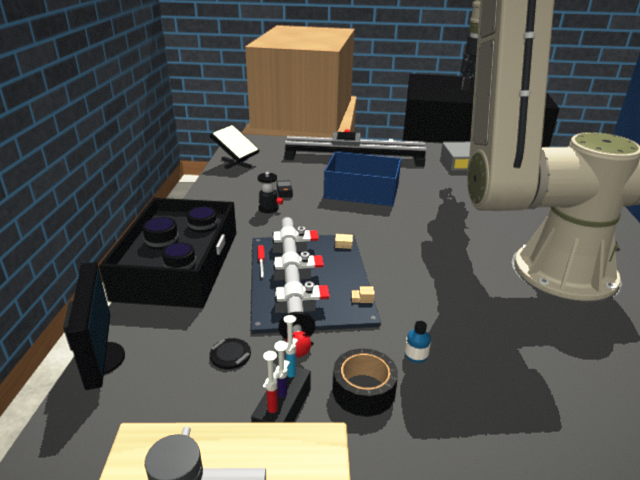

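The top view shows the plate centred near (298,230), offcuts at (267,280) and (357,259), red lips at (253,241), (299,233) and (347,225), and the bin at (506,276). The side view shows the same layout with the path between them clear.

```bash
cat >> h.py <<'E'
def ray(c,uv,h):
    K=c['K'];T=c['world_from_camera'];d=T[:3,:3]@np.array([(uv[0]-K[0,2])/K[0,0],(uv[1]-K[1,2])/K[1,1],1])
    return T[:3,3]+d*(h-T[2,3])/d[2]
E
python3 - <<'E'
from h import *
for n in('top','side'):
    c=dict(np.load(f'/tmp/{n}.npz')); P=pts(c); im=c['image']; hsv=cv2.cvtColor(im,cv2.COLOR_RGB2HSV)
    H,S,V=[hsv[...,i].astype(int) for i in range(3)]
    roi=np.zeros((480,640),bool)
    if n=='top': roi[150:340,170:560]=1
    else: roi[140:340,240:420]=1
    masks={'red':(((H<6)|(H>174))&(S>170)&(V>90),.0505),'wood':((H>8)&(H<30)&(S>50)&(V>120),None),'blue':((H>100)&(H<125)&(S>120)&(V>50),.085)}
    for k,(m,h) in masks.items():
        m=(m&roi).astype(np.uint8); N,L,st,ce=cv2.connectedComponentsWithStats(m)
        for i in range(1,N):
            if st[i,4]<25: continue
            q=L==i; z=P[q][:,2]; zz=h or np.percentile(z,85)
            vs,us=np.where(q)
            w=np.array([ray(c,(a,b),zz)[:2] for a,b in zip(us,vs)],np.float32)
            r=cv2.minAreaRect(w*1000)
            print(n,k,ce[i].round(1),st[i,4],'z',np.percentile(z,[10,50,90]).round(4),'mean',w.mean(0).round(4),'rect mm',np.round(r[0],1),np.round(r[1],1),round(r[2],1),'pc',np.median(P[q],0).round(4))
    if n=='top':
        m=((P[...,2]>.005)&(P[...,2]<.09)&roi)
        m[:, :215]=0; m[:,400:]=0
        m=m.astype(np.uint8); N,L,st,ce=cv2.connectedComponentsWithStats(m); i=1+st[1:,4].argmax()
        q=(L==i)&(P[...,2]<.02); r=cv2.minAreaRect((P[q][:,:2]*1000).astype(np.float32)); print('plate',np.round(r[0],1),np.round(r[1],1),r[2],np.median(P[q][:,2]))
        b=(P[...,2]>.07)&(P[...,2]<.1)&roi; b[:,:450]=0; r=cv2.minAreaRect((P[b][:,:2]*1000).astype(np.float32)); print('bin',r)
        q=np.abs(P[...,2]-.0675)<.02
    crop=im[180:300,210:390] if n=='top' else im[210:330,240:390]
    cv2.imwrite(f'pics/{n}crop.png',cv2.resize(crop[...,::-1],None,fx=4.2,fy=4.2,interpolation=cv2.INTER_CUBIC))
E
```

```text
top red [326.8 179.6] 131 z [0.0207 0.0238 0.0272] mean [0.6902 0.0348] rect mm [690.3  34.5] [13.2 52.5] 11.8 pc [0.6957 0.0331 0.0238]
top red [432.7 181.9] 45 z [0.0291 0.0346 0.0372] mean [ 0.6864 -0.21  ] rect mm [ 686.1 -210.6] [13.9 14.4] 89.0 pc [ 0.6901 -0.2141  0.0346]
top red [187.8 230.9] 262 z [0.0514 0.0591 0.0641] mean [0.5702 0.3501] rect mm [570.3 351. ] [41.1 39. ] 13.5 pc [0.5688 0.3475 0.0591]
top red [347.7 227.8] 114 z [0.0479 0.0507 0.0536] mean [ 0.5788 -0.0129] rect mm [579.  -13.1] [16.6 36. ] 11.6 pc [ 0.5786 -0.0133  0.0507]
top red [300.6 236.5] 111 z [0.0475 0.0503 0.0528] mean [0.5585 0.0945] rect mm [558.5  94.5] [16.2 35.2] 9.7 pc [0.5588 0.0936 0.0503]
top red [253.  245.1] 114 z [0.0478 0.0503 0.0522] mean [0.5384 0.2024] rect mm [538.2 202.6] [16.1 35.5] 11.6 pc [0.5387 0.2024 0.0503]
top wood [356.7 258.8] 256 z [0.0138 0.032  0.0351] mean [ 0.5089 -0.0349] rect mm [508.5 -34.5] [30.1 41.7] 89.7 pc [ 0.5086 -0.0358  0.032 ]
top wood [175.  281.5] 73 z [-0.0001  0.0468  0.0497] mean [0.4559 0.3765] rect mm [455.  378.8] [67.3 17.9] 1.4 pc [0.4569 0
[... 1308 characters left out ...]
 red [300.5 335.6] 103 z [0.0547 0.061  0.0625] mean [0.5657 0.34  ] rect mm [565.  338.3] [28.2 20.8] 5.9 pc [0.5646 0.3511 0.061 ]
side wood [343.3 240.5] 231 z [0.0102 0.0262 0.0315] mean [ 0.5067 -0.0221] rect mm [505.9 -24.2] [40.9 64.2] 3.4 pc [ 0.5069 -0.0242  0.0262]
side wood [363.2 294.3] 345 z [0.0124 0.0234 0.0332] mean [0.4572 0.1851] rect mm [458.1 183.7] [48.3 53. ] 6.0 pc [0.4563 0.1803 0.0234]
side blue [361.8 178. ] 3383 z [0.0157 0.0489 0.0786] mean [ 0.4703 -0.2669] rect mm [ 474.1 -280.9] [320.7 203.4] 83.1 pc [ 0.4698 -0.2977  0.0489]
side blue [413.2 335. ] 95 z [0.0473 0.0512 0.0573] mean [0.3749 0.3577] rect mm [374.3 355.7] [26.8 18.2] 86.6 pc [0.3688 0.322  0.0512]
```

View pics/topcrop.png

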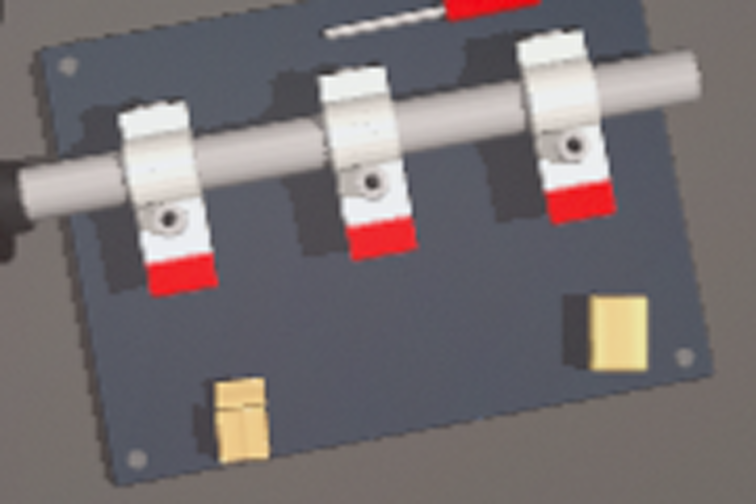

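Request:
step_arm --pt "22 33 -5 0 0 -1.1" --pt "22 33 -5 0 0 -1.1" --pt "22 33 -5 0 0 -1.1" --pt "22 33 -5 0 0 -1.1" --pt "22 33 -5 0 0 -1.1"

```text
invalid input
```

```bash
python3 - <<'E'
from h import *
c=dict(np.load('/tmp/top.npz'))
for uv in [(250.2,231.9),(298.6,223.3),(346.4,214.8)]: print('bolt',ray(c,uv,.0675).round(4))
print('bin',[ray(c,uv,.085).round(3)[:2] for uv in [(477,228),(544,237),(536,325),(467,316),(506,276.5)]])
yaw=np.arctan2(.0406,.2154);print(np.degrees(yaw))
ex=np.array([np.cos(yaw),np.sin(yaw)]);ey=np.array([-ex[1],ex[0]])
for n,y in zip('LMR',(.11,0,-.11)): print(n,'plate-based y line pt',(np.array([.5776,.098])+ey*y).round(4))
for n,l in dict(L=(.5384,.2024),M=(.5585,.0945),R=(.5788,-.0129)).items(): print(n,'bolt from lip',(np.array(l)+ex*.030).round(4),'lipmid',(np.array(l)+ex*.005).round(4))
E
```

```text
bolt [0.5667 0.2072 0.0675]
bolt [0.5866 0.099  0.0675]
bolt [ 0.6063 -0.0085  0.0675]
bin [array([ 0.576, -0.298]), array([ 0.556, -0.448]), array([ 0.362, -0.423]), array([ 0.382, -0.271]), array([ 0.468, -0.36 ])]
10.674250195550604
L plate-based y line pt [0.5572 0.2061]
M plate-based y line pt [0.5776 0.098 ]
R plate-based y line pt [ 0.598  -0.0101]
L bolt from lip [0.5679 0.208 ] lipmid [0.5433 0.2033]
M bolt from lip [0.588  0.1001] lipmid [0.5634 0.0954]
R bolt from lip [ 0.6083 -0.0073] lipmid [ 0.5837 -0.012 ]
```

Request:
step_arm --pt "22 33 -5 0 0 -1.1 1" --pt "22 33 -5 0 0 -1.1 1" --pt "22 33 -5 0 0 -1.1 1" --pt "22 33 -5 0 0 -1.1 1" --pt "22 33 -5 0 0 -1.1 1" --newtons 40

```text
clock: 0.6
tcp_pos: [0.2731, -0.3849, 0.2057]
orientation: [-0.0, 0.996, 0.095, -0.0]
wrist_force: [0.5, -0.1, 0.1]
finger_gap: 0.0852
grip_force: 0.0
```

Request:
step_arm --pt "22 33 -5 0 0 -1.1 1" --pt "22 33 -5 0 0 -1.1 1" --pt "22 33 -5 0 0 -1.1 1" --pt "22 33 -5 0 0 -1.1 1" --pt "22 33 -5 0 0 -1.1 1"

```text
clock: 1.1
tcp_pos: [0.3831, -0.2199, 0.1809]
orientation: [-0.0, 0.999, 0.047, -0.0]
wrist_force: [-0.2, -1.0, -0.3]
finger_gap: 0.0855
grip_force: 0.0
```

Request:
step_arm --pt "22 33 -5 0 0 -1.1 1" --pt "22 33 -5 0 0 -1.1 1" --pt "22 33 -5 0 0 -1.1 1" --pt "22 33 -5 0 0 -1.1 1" --pt "22 33 -5 0 0 -1 1"

```text
clock: 1.6
tcp_pos: [0.4931, -0.0549, 0.1559]
orientation: [0.0, 1.0, -0.0, -0.0]
wrist_force: [0.7, -1.4, -0.1]
finger_gap: 0.0852
grip_force: 0.0
```

Request:
step_arm --pt "15 20 -20 0 0 0 1" --pt "0 0 -40 0 0 0 1" --pt "0 0 -40 0 0 0 1" --pt "0 0 -25 0 0 0 1" --pt "0 0 -15 0 0 0 1"

```text
clock: 2.1
tcp_pos: [0.5054, -0.0358, 0.0135]
orientation: [-0.0, 1.0, 0.0, -0.002]
wrist_force: [-0.5, 0.4, 0.2]
finger_gap: 0.0857
grip_force: 0.0
```

Request:
step_arm --pt "0 0 0 0 0 0 -1" --pt "0 0 0 0 0 0 -1" --pt "0 0 0 0 0 0 -1" --pt "0 0 0 0 0 0 -1" --pt "0 0 0 0 0 0 -1"

```text
clock: 2.6
tcp_pos: [0.509, -0.0369, 0.0178]
orientation: [0.0, 1.0, 0.0, 0.001]
wrist_force: [-0.7, -0.9, 5.2]
finger_gap: 0.0288
grip_force: 41.1
```

Request:
step_arm --pt "0 0 0 0 0 0 -1" --pt "0 0 0 0 0 0 -1" --pt "0 0 0 0 0 0 -1" --pt "0 0 0 0 0 0 -1" --pt "0 0 0 0 0 0 -1"

```text
clock: 3.1
tcp_pos: [0.5089, -0.0369, 0.0177]
orientation: [0.0, 1.0, 0.0, 0.001]
wrist_force: [-1.3, -1.0, 6.7]
finger_gap: 0.029
grip_force: 41.2
```

Request:
step_arm --pt "0 0 30 0 0 0 -1" --pt "0 0 40 0 0 0 -1" --pt "0 0 40 0 0 0 -1" --pt "0 -20 20 0 0 0 -1" --pt "0 -36 0 0 0 0 -1"

```text
clock: 3.6
tcp_pos: [0.51, -0.0923, 0.1506]
orientation: [0.001, 1.0, 0.002, 0.003]
wrist_force: [0.2, -0.1, -0.6]
finger_gap: 0.0289
grip_force: 40.4
```

Request:
step_arm --pt "0 -45 0 0 0 0 -1" --pt "0 -45 0 0 0 0 -1" --pt "0 -45 0 0 0 0 -1" --pt "0 -45 0 0 0 0 -1" --pt "0 -45 0 0 0 0 -1"

```text
clock: 4.1
tcp_pos: [0.5073, -0.3193, 0.1466]
orientation: [0.0, 1.0, 0.0, 0.0]
wrist_force: [0.3, -0.0, 0.1]
finger_gap: 0.0289
grip_force: 40.4
```

Request:
step_arm --pt "-4 -30 0 0 0 0 -1" --pt "0 -16 -5 0 0 0 -1" --pt "0 0 -30 0 0 0 -1" --pt "0 0 -35 0 0 0 -1" --pt "0 0 -15 0 0 0 -1"

```text
clock: 4.6
tcp_pos: [0.502, -0.3614, 0.0578]
orientation: [-0.002, 1.0, 0.0, -0.002]
wrist_force: [-0.6, 0.4, -1.4]
finger_gap: 0.0289
grip_force: 40.4
```

Request:
step_arm --pt "0 0 0 0 0 0 0.1" --pt "0 0 0 0 0 0 0.1" --pt "0 0 0 0 0 0 0.1" --pt "0 0 0 0 0 0 0.1" --pt "0 0 0 0 0 0 0.1"

```text
clock: 5.1
tcp_pos: [0.5043, -0.364, 0.0626]
orientation: [0.001, 1.0, 0.0, 0.001]
wrist_force: [0.4, -0.2, 0.3]
finger_gap: 0.0468
grip_force: 0.0
```

Request:
step_arm --pt "0 0 35 0 0 0 0.1" --pt "0 0 40 0 0 0 0.2" --pt "0 30 15 0 0 0 1" --pt "-5 40 0 0 0 0 1" --pt "-5 45 0 0 0 0 1"

```text
clock: 5.6
tcp_pos: [0.4943, -0.2488, 0.1528]
orientation: [0.001, 1.0, -0.001, 0.001]
wrist_force: [-0.0, 0.7, -0.5]
finger_gap: 0.0852
grip_force: 0.0
```

Request:
step_arm --pt "-5 45 0 0 0 0 1" --pt "-5 45 0 0 0 0 1" --pt "-5 45 0 0 0 0 1" --pt "-5 45 0 0 0 0 1" --pt "-5 45 0 0 0 0 1"

```text
clock: 6.1
tcp_pos: [0.4685, -0.022, 0.1521]
orientation: [0.0, 1.0, 0.0, 0.001]
wrist_force: [1.1, 0.1, 0.4]
finger_gap: 0.0852
grip_force: 0.0
```

Request:
step_arm --pt "-5 45 0 0 0 0 1" --pt "-5 45 0 0 0 0 1" --pt "-2 45 0 0 0 0 1" --pt "0 40 0 0 0 0 1" --pt "0 20 -30 0 0 0 1"

```text
clock: 6.6
tcp_pos: [0.4626, 0.1233, 0.1249]
orientation: [-0.02, 0.999, 0.034, 0.004]
wrist_force: [0.7, -0.5, -0.1]
finger_gap: 0.0856
grip_force: 0.0
```

Request:
step_arm --pt "0 0 -40 0 0 0 1" --pt "0 0 -30 0 0 0 1" --pt "0 0 -20 0 0 0 1" --pt "0 0 -13 0 0 0 1" --pt "0 0 0 0 0 0 1"

```text
clock: 7.1
tcp_pos: [0.4586, 0.1211, 0.019]
orientation: [-0.02, 0.999, 0.032, -0.001]
wrist_force: [-2.5, -0.0, 4.0]
finger_gap: 0.0853
grip_force: 2.3
```

Request:
step_arm --pt "0 0 20 0 0 0 1" --pt "0 0 30 0 0 0 1" --pt "0 0 40 0 0 0 1"

```text
clock: 7.4
tcp_pos: [0.458, 0.1209, 0.1083]
orientation: [-0.02, 0.999, 0.032, -0.002]
wrist_force: [1.0, -0.4, 1.1]
finger_gap: 0.0854
grip_force: 0.0
```

```bash
python3 - <<'E'
from h import *
s=get_state(); print(s['joint_pos'].round(3) if hasattr(s['joint_pos'],'round') else s['joint_pos'], s['tcp_pos'],s['orientation'],s['wrist_force'])
a=cam('top');b=cam('side')
cv2.imwrite('pics/c1.png',np.hstack([cv2.resize(x[...,::-1],(400,400)) for x in (a['image'][170:340,220:390],b['image'][190:350,230:390])]))
E
```

```text
[ 0.063  0.196 -0.425  0.953  0.039  3.141] [0.45804941 0.12086446 0.1083141 ] [-0.01968627  0.9992965   0.03184173 -0.00224743] [ 1.00366635 -0.38329957  1.14201922]
```

View pics/c1.png

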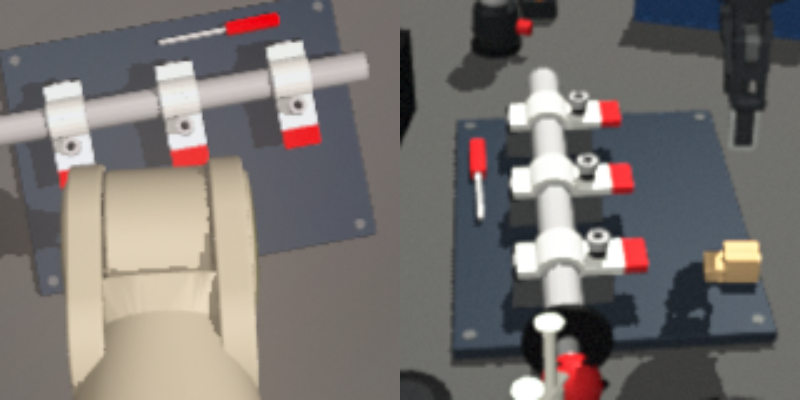

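Joint 6 hit its limit (3.141), so y stopped at 0.121. In the side crop, the offcut still lies on the apron at about (735,262). I'll flip the tool half a turn.

```bash
cat >> h.py <<'E'
from scipy.spatial.transform import Rotation as R
def down(yaw): # tool pointing down, tool x at yaw deg
    return R.from_euler('z',yaw,degrees=True)*R.from_euler('x',180,degrees=True)
def turn(target,pos=None):
    s=get_state();q=np.array(s['orientation']);r=R.from_quat(q[[1,2,3,0]])
    print('turn',np.degrees((target*r.inv()).as_rotvec()).round(2), 'tool yaw',np.degrees(np.arctan2(*r.as_matrix()[1::-1,0])).round(2),'tcp',np.round(s['tcp_pos'],4))
    if pos is not None: print('shift',((np.array(pos)-s['tcp_pos'])*1000).round(1))
E
python3 - <<'E'
from h import *
turn(down(179.9)); turn(down(170))
c=dict(np.load('/tmp/side.npz')); P=pts(c); hsv=cv2.cvtColor(c['image'],cv2.COLOR_RGB2HSV)
H,S,V=[hsv[...,i].astype(int) for i in range(3)]
m=(H>8)&(H<30)&(S>50)&(V>120); m[:280]=0;m[325:]=0;m[:,:330]=0;m[:,390:]=0
q=P[m]; print(m.sum(),np.argwhere(m).mean(0)); t=q[(q[:,2]>.02)&(q[:,2]<.04)]
print(cv2.minAreaRect((t[:,:2]*1000).astype(np.float32)), np.percentile(q[:,2],[50,90,97]))
E
```

```text
turn [ -0.72  -3.51 176.18] tool yaw 3.67 tcp [0.4633 0.1213 0.1135]
turn [ -0.97  -3.27 166.29] tool yaw 3.67 tcp [0.4633 0.1213 0.1135]
338 [294.38461538 363.31360947]
((459.3560485839844, 173.02487182617188), (44.03801345825195, 29.489168167114258), 4.601363658905029) [0.02365691 0.03320774 0.03408558]
```

Request:
step_arm --pt "0 0 5 0 -0.17 8.39 1" --pt "0 2 5 0 -0.17 8.39 1" --pt "0 2 5 0 -0.17 8.39 1" --pt "0 2 0 0 -0.17 8.39 1" --pt "0 2 0 0 -0.17 8.39 1"

```text
clock: 8.0
tcp_pos: [0.4594, 0.1292, 0.1232]
orientation: [-0.018, 0.92, 0.391, -0.0]
wrist_force: [-0.1, -0.2, -0.3]
finger_gap: 0.0855
grip_force: 0.0
```

Request:
step_arm --pt "0 3 0 0 -0.17 8.39 1" --pt "0 3 0 0 -0.17 8.39 1" --pt "0 3 0 0 -0.17 8.39 1" --pt "0 3 0 0 -0.17 8.39 1" --pt "0 3 0 0 -0.17 8.39 1"

```text
clock: 8.5
tcp_pos: [0.4592, 0.1443, 0.1229]
orientation: [-0.014, 0.72, 0.694, -0.0]
wrist_force: [-0.2, 0.1, -0.9]
finger_gap: 0.0854
grip_force: 0.0
```

Request:
step_arm --pt "0 3 0 0 -0.17 8.39 1" --pt "0 3 0 0 -0.17 8.39 1" --pt "0 3 0 0 -0.17 8.39 1" --pt "0 3 0 0 -0.17 8.39 1" --pt "0 3 0 0 -0.17 8.39 1"

```text
clock: 9.0
tcp_pos: [0.4592, 0.1593, 0.1229]
orientation: [-0.008, 0.423, 0.906, 0.0]
wrist_force: [0.2, 0.1, -0.4]
finger_gap: 0.0855
grip_force: 0.0
```

Request:
step_arm --pt "0 3 0 0 -0.17 8.39 1" --pt "0 3 0 0 -0.17 8.39 1" --pt "0 3 0 0 -0.17 8.39 1" --pt "0 3 0 0 -0.17 8.39 1" --pt "0 0 0 0 -0.17 8.39 1"

```text
clock: 9.5
tcp_pos: [0.4592, 0.1714, 0.123]
orientation: [-0.0, 0.071, 0.997, 0.001]
wrist_force: [-0.5, 1.3, -0.4]
finger_gap: 0.0851
grip_force: 0.0
```

Request:
step_arm --pt "0 0 0 0 -0.17 8.39 1"

```text
clock: 9.6
tcp_pos: [0.4592, 0.1713, 0.1229]
orientation: [0.001, -0.002, 1.0, 0.001]
wrist_force: [0.1, -0.3, -0.7]
finger_gap: 0.0848
grip_force: 0.0
```

```bash
python3 - <<'E'
from h import *
turn(down(180.1),(.457,.1715,.017)); print(np.round(get_state()['joint_pos'],3))
E
```

```text
turn [-0.06  0.1  -0.16] tool yaw -179.74 tcp [0.4592 0.1713 0.1229]
shift [  -2.2    0.2 -105.9]
[ 0.193  0.212 -0.365  0.993  0.001  0.188]
```

Request:
step_arm --pt "-2 0 -35 0 0 0 1" --pt "0 0 -35 0 0 0 1" --pt "0 0 -20 0 0 0 1" --pt "0 0 -15 0 0 0 1" --pt "0 0 0 0 0 0 -1"

```text
clock: 10.1
tcp_pos: [0.4551, 0.1708, 0.016]
orientation: [-0.001, 0.001, 1.0, 0.0]
wrist_force: [0.4, -0.0, 0.6]
finger_gap: 0.073
grip_force: 0.0
```

Request:
step_arm --pt "0 0 0 0 0 0 -1" --pt "0 0 0 0 0 0 -1" --pt "0 0 0 0 0 0 -1" --pt "0 0 0 0 0 0 -1" --pt "0 0 0 0 0 0 -1"

```text
clock: 10.6
tcp_pos: [0.4579, 0.1718, 0.0195]
orientation: [0.002, 0.0, 1.0, 0.001]
wrist_force: [-0.8, -0.6, 5.7]
finger_gap: 0.0252
grip_force: 39.3
```

Request:
step_arm --pt "0 0 30 0 0 0 -1" --pt "0 0 40 0 0 0 -1" --pt "0 -10 40 0 0 0 -1" --pt "0 -30 20 0 0 0 -1" --pt "-2 -42 0 0 0 0 -1"

```text
clock: 11.1
tcp_pos: [0.4576, 0.09, 0.1523]
orientation: [0.005, -0.002, 1.0, 0.001]
wrist_force: [0.9, -0.6, -0.7]
finger_gap: 0.0251
grip_force: 38.9
```

Request:
step_arm --pt "-2 -45 0 0 0 0 -1" --pt "-2 -45 0 0 0 0 -1" --pt "-2 -45 0 0 0 0 -1" --pt "-2 -45 0 0 0 0 -1" --pt "-3 -45 0 0 0 0 -1"

```text
clock: 11.6
tcp_pos: [0.4435, -0.1371, 0.1487]
orientation: [0.001, 0.0, 1.0, 0.0]
wrist_force: [1.5, -0.5, -1.2]
finger_gap: 0.0249
grip_force: 38.9
```

Request:
step_arm --pt "-3 -45 0 0 0 0 -1" --pt "-3 -45 0 0 0 0 -1" --pt "-3 -45 0 0 0 0 -1" --pt "-3 -45 0 0 0 0 -1" --pt "-2 -40 0 0 0 0 -1"

```text
clock: 12.1
tcp_pos: [0.4293, -0.3576, 0.1485]
orientation: [0.001, 0.001, 1.0, 0.0]
wrist_force: [0.7, -0.3, -0.2]
finger_gap: 0.025
grip_force: 38.9
```

Request:
step_arm --pt "0 0 -30 0 0 0 -1" --pt "0 0 -35 0 0 0 -1" --pt "0 0 -22 0 0 0 -1" --pt "0 0 0 0 0 0 0.1" --pt "0 0 0 0 0 0 0.1"

```text
clock: 12.6
tcp_pos: [0.4298, -0.3552, 0.0617]
orientation: [0.001, 0.0, 1.0, 0.001]
wrist_force: [0.6, -0.4, -0.1]
finger_gap: 0.0466
grip_force: 0.0
```

Request:
step_arm --pt "0 0 0 0 0 0 0.1" --pt "0 0 0 0 0 0 0.1" --pt "0 0 30 0 0 0 0.1" --pt "0 0 40 0 0 0 0" --pt "0 30 20 0 0 0 -1"

```text
clock: 13.1
tcp_pos: [0.4319, -0.3293, 0.1558]
orientation: [0.004, 0.002, 1.0, -0.003]
wrist_force: [1.0, 0.5, -0.0]
finger_gap: 0.0294
grip_force: 0.0
```

Request:
step_arm --pt "10 41 0 0 0 1 -1" --pt "10 41 0 0 0 1 -1" --pt "10 41 0 0 0 1 -1" --pt "10 41 0 0 0 1 -1" --pt "10 41 0 0 0 1 -1"

```text
clock: 13.6
tcp_pos: [0.4806, -0.1189, 0.1529]
orientation: [0.002, -0.044, 0.999, -0.0]
wrist_force: [0.1, -1.0, 0.2]
finger_gap: 0.0001
grip_force: 0.0
```

Request:
step_arm --pt "10 41 0 0 0 1 -1" --pt "10 41 0 0 0 1 -1" --pt "10 41 0 0 0 1 -1" --pt "10 41 0 0 0 1 -1" --pt "10 41 0 0 0 1 -1"

```text
clock: 14.1
tcp_pos: [0.5306, 0.0866, 0.1529]
orientation: [0.002, -0.087, 0.996, 0.0]
wrist_force: [1.3, -0.1, 0.3]
finger_gap: 0.0001
grip_force: 0.0
```

Request:
step_arm --pt "11 42 0 0 0 0.5 -1" --pt "12 42 0 0 0 0 -1" --pt "13 44 0 0 0 0 -1" --pt "0 0 0 0 0 0 -1"

```text
clock: 14.5
tcp_pos: [0.5673, 0.2179, 0.1524]
orientation: [0.003, -0.094, 0.996, 0.002]
wrist_force: [-0.2, -0.9, 0.4]
finger_gap: 0.0
grip_force: 0.0
```

```bash
python3 - <<'E'
from h import *
turn(down(190.7),(.567,.2075,.077)); print(np.round(get_state()['joint_pos'],3))
a=cam('top');b=cam('side')
cv2.imwrite('pics/c2.png',np.hstack([cv2.resize(a['image'][210:340,440:570][...,::-1],(400,400)),cv2.resize(b['image'][190:340,240:390][...,::-1],(400,400))]))
E
```

```text
turn [-0.21  0.3  -0.12] tool yaw -169.18 tcp [0.5673 0.2179 0.1524]
shift [ -0.3 -10.4 -75.4]
[ 0.234  0.403 -0.019  1.143  0.002  0.045]
```

View pics/c2.png

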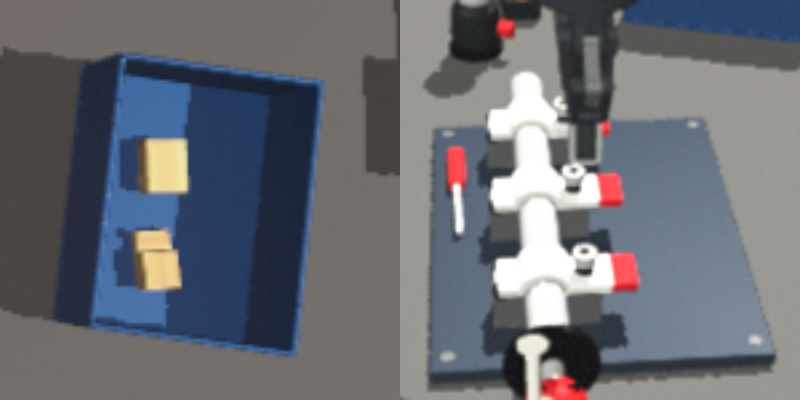

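Both offcuts lie in the bin, at (163,165) and (157,260) in the left crop, and the rig's apron is clear. Next I'll tap the left bolt.

Request:
step_arm --pt "0 -10 -25 0 0 0 -1" --pt "0 0 -30 0 0 0 -1" --pt "0 0 -20 0 0 0 -1" --pt "0 0 0 0 0 0 -1"

```text
clock: 15.0
tcp_pos: [0.5632, 0.2005, 0.074]
orientation: [-0.002, -0.09, 0.996, 0.0]
wrist_force: [-1.4, -0.3, 0.6]
finger_gap: 0.0003
grip_force: 0.0
```

Request:
step_arm --pt "0 0 -4 0 0 0 -1" --pt "0 0 -4 0 0 0 -1" --pt "0 0 -2 0 0 0 -1" --pt "0 0 0 0 0 0 -1"

```text
clock: 15.4
tcp_pos: [0.5664, 0.2026, 0.0671]
orientation: [0.002, -0.091, 0.996, 0.001]
wrist_force: [-0.3, -1.2, 0.9]
finger_gap: -0.0001
grip_force: 0.5
```

Request:
step_arm --pt "0 0 -1 0 0 0 -1" --pt "0 0 -1 0 0 0 -1" --pt "0 0 0 0 0 0 -1"

```text
clock: 15.7
tcp_pos: [0.5664, 0.2027, 0.0647]
orientation: [0.001, -0.091, 0.996, 0.001]
wrist_force: [0.8, -0.1, 1.2]
finger_gap: 0.0001
grip_force: 1.0
```

Request:
step_arm --pt "0 2 -1 0 0 0 -1" --pt "0 0 -1 0 0 0 -1" --pt "0 0 0 0 0 0 -1"

```text
clock: 16.0
tcp_pos: [0.566, 0.2048, 0.0624]
orientation: [0.001, -0.091, 0.996, 0.001]
wrist_force: [1.0, -1.7, 2.8]
finger_gap: 0.0001
grip_force: 1.4
```

Request:
step_arm --pt "0 0 -1 0 0 0 -1" --pt "0 0 -1 0 0 0 -1" --pt "0 0 0 0 0 0 -1"

```text
clock: 16.3
tcp_pos: [0.566, 0.2048, 0.0618]
orientation: [0.001, -0.091, 0.996, 0.001]
wrist_force: [-2.7, -1.1, 10.8]
finger_gap: -0.0
grip_force: 5.5
```

The left bolt gave about 5 mm before going solid. I'll still tap the other two, as asked.

Request:
step_arm --pt "0 0 15 0 0 0 -1" --pt "0 0 15 0 0 0 -1" --pt "7 -35 0 0 0 0 -1" --pt "7 -35 0 0 0 0 -1" --pt "7 -34 0 0 0 0 -1"

```text
clock: 16.8
tcp_pos: [0.5862, 0.1002, 0.0899]
orientation: [0.0, -0.092, 0.996, 0.001]
wrist_force: [0.9, -0.1, -0.0]
finger_gap: 0.0001
grip_force: 0.0
```

Request:
step_arm --pt "0 0 0 0 0 0 -1" --pt "0 0 -10 0 0 0 -1" --pt "0 0 -6 0 0 0 -1" --pt "0 0 0 0 0 0 -1"

```text
clock: 17.2
tcp_pos: [0.585, 0.1018, 0.0724]
orientation: [-0.001, -0.092, 0.996, 0.001]
wrist_force: [-0.7, -0.1, 0.1]
finger_gap: -0.0003
grip_force: 0.0
```

Request:
step_arm --pt "0 0 -2 0 0 0 -1" --pt "0 0 -2 0 0 0 -1" --pt "0 0 -2 0 0 0 -1" --pt "0 0 -2 0 0 0 -1" --pt "0 0 0 0 0 0 -1"

```text
clock: 17.7
tcp_pos: [0.5869, 0.101, 0.0674]
orientation: [0.001, -0.091, 0.996, 0.001]
wrist_force: [-2.3, 1.0, 7.0]
finger_gap: 0.0001
grip_force: 2.9
```

Request:
step_arm --pt "0 0 10 0 0 0 -1" --pt "0 0 14 0 0 0 -1" --pt "7 -37 0 0 0 0 -1" --pt "7 -36 0 0 0 0 -1" --pt "6 -36 0 0 0 0 -1"

```text
clock: 18.2
tcp_pos: [0.6075, -0.0093, 0.0913]
orientation: [0.002, -0.092, 0.996, 0.0]
wrist_force: [-0.7, -0.5, -1.2]
finger_gap: -0.0003
grip_force: 0.0
```

Request:
step_arm --pt "0 0 0 0 0 0 -1" --pt "0 0 -10 0 0 0 -1" --pt "0 0 -7 0 0 0 -1" --pt "0 0 0 0 0 0 -1"

```text
clock: 18.6
tcp_pos: [0.6052, -0.0071, 0.0715]
orientation: [-0.001, -0.092, 0.996, 0.001]
wrist_force: [-0.5, 0.3, -0.4]
finger_gap: 0.0001
grip_force: 0.0
```

Request:
step_arm --pt "0 0 -2 0 0 0 -1" --pt "0 0 -2 0 0 0 -1" --pt "0 0 -2 0 0 0 -1" --pt "0 0 -1 0 0 0 -1" --pt "0 0 0 0 0 0 -1"

```text
clock: 19.1
tcp_pos: [0.607, -0.0079, 0.0674]
orientation: [0.001, -0.092, 0.996, 0.001]
wrist_force: [-2.2, 1.5, 6.3]
finger_gap: -0.0001
grip_force: 2.8
```

The middle and right bolts are solid, so the left one is loose. Next I'll go to the left lip with the fingers open.

Request:
step_arm --pt "0 0 15 0 0 0 -1" --pt "0 0 30 0 0 0 -1" --pt "-10 35 5 0 0 0 1" --pt "-12 38 0 0 0 0 1" --pt "-12 38 0 0 0 0 1" --newtons 35

```text
clock: 19.6
tcp_pos: [0.5729, 0.1035, 0.117]
orientation: [0.002, -0.091, 0.996, 0.001]
wrist_force: [0.3, 0.1, 0.6]
finger_gap: 0.0434
grip_force: 0.0
```

Request:
step_arm --pt "-12 38 0 0 0 0 1" --pt "-12 35 0 0 0 0 1" --pt "-9 27 0 0 0 0 1" --pt "0 0 0 0 0 0 1" --pt "0 0 0 0 0 0 1"

```text
clock: 20.1
tcp_pos: [0.5397, 0.2033, 0.1165]
orientation: [0.001, -0.092, 0.996, 0.0]
wrist_force: [-0.4, -0.3, 0.0]
finger_gap: 0.0855
grip_force: 0.0
```

```bash
python3 - <<'E'
from h import *
turn(down(190.7),(.540,.203,.027)); print(np.round(get_state()['joint_pos'],3))
# arc: phi=tool tilt, th=cap angle
ex=np.array([.983,.186,0]);z=np.array([0,0,1.]);hinge=np.array([.5433,.2033,0])+ex*.087;hinge[2]=.0445
def tcp(th,ph,r=.0903,h=.002,g=.0195):
    t,p=np.radians([th,ph]); l=hinge-ex*(r*np.cos(t)+ -h*-np.sin(t)*-1 if 0 else r*np.cos(t)-h*np.sin(t))+z*(r*np.sin(t)+h*np.cos(t))
    return l+g*(-np.sin(p)*ex-np.cos(p)*z)
prev=tcp(0,0)
print(prev)
for th in range(5,70,5):
    c=tcp(th,th*.55); print(th,((c-prev)*1000).round(1)); prev=c
E
```

```text
turn [-0.06  0.12  0.12] tool yaw -169.42 tcp [0.5397 0.2033 0.1165]
shift [  0.3  -0.3 -89.5]
[ 2.210e-01  3.720e-01 -1.570e-01  1.039e+00  1.000e-03  3.600e-02]
[0.5400561 0.2026862 0.027    ]
5 [-0.4 -0.1  7.9]
10 [0.3 0.  7.9]
15 [0.9 0.2 7.8]
20 [1.6 0.3 7.6]
25 [2.2 0.4 7.4]
30 [2.8 0.5 7.2]
35 [3.4 0.6 6.8]
40 [4.  0.8 6.5]
45 [4.5 0.9 6.1]
50 [5.  0.9 5.6]
55 [5.4 1.  5.1]
60 [5.8 1.1 4.6]
65 [6.2 1.2 4. ]
```

Request:
step_arm --pt "0 0 -30 0 0 0 1" --pt "0 0 -30 0 0 0 1" --pt "0 0 -20 0 0 0 1" --pt "0 0 -9 0 0 0 1" --pt "0 0 0 0 0 0 1"

```text
clock: 20.6
tcp_pos: [0.5392, 0.2014, 0.0261]
orientation: [-0.0, -0.091, 0.996, 0.0]
wrist_force: [-0.2, -0.3, 0.1]
finger_gap: 0.0851
grip_force: 0.0
```

Request:
step_arm --pt "0 0 0 0 0 0 -1" --pt "0 0 0 0 0 0 -1" --pt "0 0 0 0 0 0 -1" --pt "0 0 0 0 0 0 -1" --pt "0 0 0 0 0 0 -1"

```text
clock: 21.1
tcp_pos: [0.5407, 0.2025, 0.0284]
orientation: [0.002, -0.091, 0.996, 0.0]
wrist_force: [0.4, -2.6, 4.2]
finger_gap: 0.0348
grip_force: 38.4
```

Request:
step_arm --pt "0 0 0 0 0 0 -1" --pt "0 0 0 0 0 0 -1"

```text
clock: 21.3
tcp_pos: [0.5406, 0.2025, 0.0282]
orientation: [0.002, -0.091, 0.996, 0.0]
wrist_force: [1.1, -3.0, 6.2]
finger_gap: 0.0351
grip_force: 38.6
```

Request:
step_arm --pt "0 0 8 -0.5 2.7 0 -1" --pt "0 0 8 -0.5 2.7 0 -1" --pt "1 0 8 -0.5 2.7 0 -1"

```text
clock: 21.6
tcp_pos: [0.541, 0.2025, 0.0508]
orientation: [-0.072, -0.091, 0.993, -0.006]
wrist_force: [4.5, -1.0, -7.4]
finger_gap: 0.0349
grip_force: 37.1
```

Request:
step_arm --pt "1.6 0.3 7.6 -0.5 2.7 0 -1" --pt "2.2 0.4 7.4 -0.5 2.7 0 -1" --pt "2.8 0.5 7.2 -0.5 2.7 0 -1" --pt "0 0 0 0 0 0 -1"

```text
clock: 22.0
tcp_pos: [0.547, 0.2036, 0.0719]
orientation: [-0.144, -0.09, 0.985, -0.013]
wrist_force: [-1.7, -2.3, -4.1]
finger_gap: 0.0351
grip_force: 36.9
```

Request:
step_arm --pt "3.4 0.6 6.8 -0.5 2.7 0 -1" --pt "4 0.8 6.5 -0.5 2.7 0 -1" --pt "4.5 0.9 6.1 -0.5 2.7 0 -1" --pt "0 0 0 0 0 0 -1"

```text
clock: 22.4
tcp_pos: [0.5584, 0.2059, 0.0912]
orientation: [-0.214, -0.089, 0.972, -0.019]
wrist_force: [-3.0, -2.3, -0.2]
finger_gap: 0.0354
grip_force: 37.1
```

Request:
step_arm --pt "5 0.9 5.6 -0.5 2.7 0 -1" --pt "5.4 1 5.1 -0.5 2.7 0 -1" --pt "5.8 1.1 4.6 -0.5 2.7 0 -1" --pt "6.2 1.2 4 -0.5 2.7 0 -1" --pt "0 0 0 0 0 0 -1"

```text
clock: 22.9
tcp_pos: [0.5804, 0.2098, 0.1107]
orientation: [-0.308, -0.086, 0.947, -0.028]
wrist_force: [-1.9, -3.6, 5.5]
finger_gap: 0.0354
grip_force: 38.6
```

Request:
step_arm --pt "0 0 0 0 0 0 -1" --pt "0 0 0 0 0 0 -1" --pt "0 0 0 0 0 0 -1"

```text
clock: 23.2
tcp_pos: [0.5819, 0.2102, 0.1114]
orientation: [-0.304, -0.087, 0.948, -0.028]
wrist_force: [-1.5, -4.0, -8.6]
finger_gap: 0.0354
grip_force: 37.7
```

```bash
python3 - <<'E'
from h import *
a=cam('top');b=cam('side')
cv2.imwrite('pics/c3.png',np.hstack([cv2.resize(a['image'][130:310,150:420][...,::-1],(400,267)),cv2.resize(b['image'][190:340,225:450][...,::-1],(400,267))]))
c=b;P=pts(c);hsv=cv2.cvtColor(c['image'],cv2.COLOR_RGB2HSV);H,S,V=[hsv[...,i].astype(int) for i in range(3)]
m=((H<6)|(H>174))&(S>150)&(V>60)&(P[...,2]>.08)&(P[...,2]<.2)&(np.abs(P[...,0]-.58)<.06)&(np.abs(P[...,1]-.2)<.05)
print(m.sum(),P[m].mean(0) if m.any() else '',get_state()['tcp_pos'],get_state()['wrist_force'])
E
```

```text
47 [0.58463511 0.20661615 0.13133922] [0.58192897 0.21013799 0.11142933] [ -0.28089298  -3.90215433 -10.5128945 ]
```

View pics/c3.png

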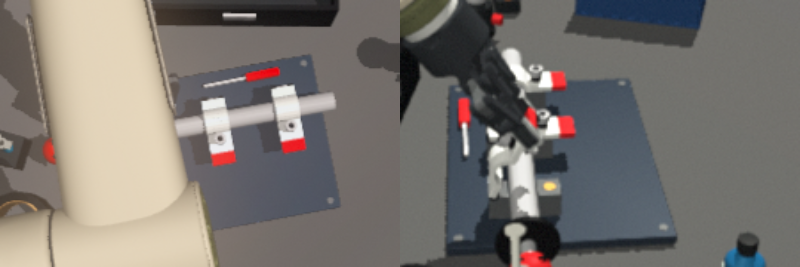

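The left cap stands open at about 60°, with the red lip held in the fingers at (532,117) in the right crop, measured 131 mm up. The brass insert is exposed at (550,187).

Request:
step_arm --pt "0 0 0 0 0 0 -1" --pt "0 0 0 0 0 0 -1" --pt "0 0 0 0 0 0 -1" --pt "0 0 0 0 0 0 -1" --pt "0 0 0 0 0 0 -1"

```text
clock: 23.8
tcp_pos: [0.582, 0.2103, 0.1117]
orientation: [-0.304, -0.087, 0.948, -0.028]
wrist_force: [0.8, -3.9, -13.7]
finger_gap: 0.0354
grip_force: 37.4
```

Request:
step_arm --pt "1 0 -2 0 0 0 -1" --pt "0 0 -1 0 0 0 -1" --pt "0 0 0 0 0 0 -1" --pt "0 0 0 0 0 0 -1" --pt "0 0 0 0 0 0 -1"

```text
clock: 24.3
tcp_pos: [0.5818, 0.2102, 0.1114]
orientation: [-0.305, -0.087, 0.948, -0.028]
wrist_force: [-2.7, -5.5, -3.6]
finger_gap: 0.0352
grip_force: 38.0
```

Request:
step_arm --pt "0 0 0 0 0 0 -1" --pt "0 0 0 0 0 0 -1" --pt "0 0 0 0 0 0 -1" --pt "0 0 0 0 0 0 -1" --pt "0 0 0 0 0 0 -1"

```text
clock: 24.8
tcp_pos: [0.5818, 0.2102, 0.1114]
orientation: [-0.305, -0.087, 0.948, -0.028]
wrist_force: [-2.1, -6.0, -3.3]
finger_gap: 0.0348
grip_force: 38.0
```

Steady, with low forces.

```bash
python3 -c "
from workcell import *
print(hand_in())"
```

```text
the job is handed in; nothing more can be done
None
```

Job handed in at about 25 s: both offcuts are in the bin, the taps left to right found the left bolt loose (middle and right solid), and the left cap is held open at about 60° by its red lip; on the first try at the stepped offcut a finger may have touched it lightly, but it did not move.

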